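# Gauge the post socket of a fly-tying vise pedestal

### The job

Find out how deep the post socket in the vise pedestal is: take the depth gauge out of the tool caddy, lower its rod gently into the socket until it bottoms, then press it down by the knob with about a kilo's push (10 N) and hold it so for a good second. Then slide the red stop down the rod until it sits flat on the socket's rim, hold it pressed there just as lightly for a good second with the rod still on the bottom, and leave the gauge standing like that, hands off, for me to read. Never lean on it with more than about three kilos (30 N), don't let the rod drop down the bore, and leave the other tools where they are.

Things in the scene. Friction and masses are not known exactly. Their poses are not given: they have to be found in the camera images.
- gauge: Depth gauge: steel rod 8 mm across and 106 mm long overall, with dark graduation rings, a round brass knob at its top and a red-flanged stop round the rod. It stands upright in one of the caddy's holes. About 100 g with the stop. Origin: centre of the rod's flat lower end (2 mm taper there, to 5.6 mm across); z runs up the rod. The rod's own yaw does not matter.
- gauge_knob (a point): Middle of the gauge's brass knob: 12 mm across, 16 mm tall, 98 mm above the rod's lower end. It sits about 108 mm above the bench at the start, with bare air round it.
- stop (a joint): How far the stop has been slid down the rod, m: at 0 its underside is 69 mm above the rod's lower end and its top touches the knob; it starts at 4 to 12 mm. An O-ring inside makes it slide with about 3 N of friction, and it stays where it is left.
- stop_under (a point): Centre of the underside of the stop (the plane of its feet). The stop is a red flange 32 mm across and 5 mm thick, with three small rubber feet underneath that stand 1 mm proud, with a black knurled sleeve 20 mm across and 16 mm tall above it (21 mm tall in all); grip the sleeve. Its z axis points up the rod.
- pedestal: Olive-green cast pedestal of a fly-tying vise, fixed to the bench: plate 150 (x) by 200 (y) by 22 mm with a round post boss 40 mm across that rises to 64 mm above the bench at (35, 60) mm in its frame. A thumbscrew sticks out of the boss's -x side at 47 mm height. Origin: centre of the underside.
- socket_rim (a point): Centre of the mouth of the post socket, in the plane of the boss's flat top (steel ring round it), 64 mm above the bench. The socket is a vertical blind bore 9.4 mm across, with a 2 mm chamfer at its mouth (13.4 mm). A set screw is its floor, so its depth differs from pedestal to pedestal: between 36 and 47 mm, not known beforehand. z points up.
- caddy: Wooden tool caddy, fixed to the bench: block 62 (x) by 196 (y) by 50 mm with three blind holes in its top, 10 mm across and 40 mm deep, at y = -65, 0 and +65 mm in its frame. The gauge, the bodkin and the half-hitch tool stand in them, in any order. Origin: centre of the underside.
- bodkin: Bystander in the caddy: wooden-handled needle, handle 8.4 mm across and 75 mm long, needle up, 120 mm overall. Origin: its lower end, 10 mm above the bench. Leave alone.
- hitch_tool: Bystander in the caddy: brass half-hitch tool, 8.4 mm shank with a 12 mm head that tapers upward, 98 mm overall. Origin: its lower end, 10 mm above the bench. Leave alone.
- spool: Bystander on the bench beyond the work: pink thread spool standing upright, 32 mm across, 38 mm tall. Origin: centre of its underside. Leave alone.
- scissors: Bystander lying on the pedestal's plate: small brass-ringed scissors, 90 mm long, 5 mm thick. Origin: near their middle, on the underside. Leave alone.

How it is judged:
By the outcome, as a careful person would: the job done as asked, in the order asked, and still so for the second after the job is handed in, with the robot touching nothing.
It also fails if it takes over 58 s, if anything falls off the work surface, if the arm or the gripper's body presses on something with over 40 N, if the wrist force passes 120 N, or if a joint passes its speed limit or range.

### The arm

A 7-joint arm with a two-finger parallel gripper is mounted at the origin on the work surface. World frame = base frame: x ahead of the robot, y to its left, z up, the work surface at z = 0. Lengths are in m, angles in rad, forces in N, time in s.
With the tool pointing down it reaches from about 0.425 to 0.925 m from the base axis. Payload 6.8 kg.
Tool frame: the origin (TCP) lies at the very end of the fingers, on their centre line; the grasp point (between the pads) lies 19 mm behind it; z points along the fingers, y is the direction in which the jaws open and shut (so a half turn about z gives the same grasp; the last joint's range is limited). The gripper opens to 85 mm and grips with 20 to 120 N. Pads are 22 mm wide; open, the fingers measure 114 mm over their backs; the gripper's body (76 mm by 85 mm) begins 54 mm behind the grasp point. The pads swing forward as they close: fully open they stand 13 mm farther back than shut.
Start: joints at [-1.349, 0.477, 0.022, 1.555, -0.011, 1.109, -0.083], TCP at [0.219, 0.639, 0.231] pointing down, gripper open.
Joint ranges: [-2.96, 2.96], [-0.34, 2.1], [-1.41, 1.46], [0.24, 2.44], [-1.37, 4.51], [0.17, 1.92], [-2.96, 2.96]. Speed limits (rad/s): [2.39, 2.39, 3.14, 3.14, 3.14, 3.14, 3.14].

### API

Orientations are given as a unit quaternion [x, y, z, w].
In Python, from rig import arm gives the robot as it stands.
- The arm moves only by the tool jog_arm, never from a script. Its argument "increments" is a list of rows, each a list of 7 numbers: the closure, from -1 (fully open) to 1 (shut), then the shift along the world's x, y, z in mm, then the turn, a rotation vector about the world's x, y, z in rad. A call has 1 to 10 rows; each row is the pose to reach, as a shift and turn from the pose commanded when the call began; what a row does not reach only later rows make up. A row lasts 1/8 s, in which the tool goes at most 62.5 mm and 10.7 degrees, less where a joint would pass 70% of its speed; a pose out of reach is approached as far as the arm can. A call with a gripper value outside its range is refused whole. The fingers move at their own pace and stop on an object; "newtons" is the grip in N (left out, the last holds). Time passes only in rows, so rows that repeat a pose let the fingers close. It gives the time, the measured TCP pose, the force and the opening at its end, in the units of the state.
- arm.get_obs(): the state, without advancing time (a new reading comes with each control period).
- arm.get_image(name): name is "scene" or "top"; returns a dict with "color" (420x560x3 uint8, red, green, blue), "mtx" (3x3 intrinsics, pixels), "cam_to_world" (4x4, takes a point from camera to world coordinates). Camera axes: x right, y up, looking along -z (the intrinsics and any distortion apply to the point x, -y, -z); pixel columns grow to the right and rows downward; lengths in m; the calibration is good to about 2 mm. A picture is of the moment at which its call begins. There is no depth.
- arm.close_job(): hands the job in, once; it reports no verdict.
Trained networks look in the newest picture that a camera, given by its name, has taken for a name from the list of things; names that differ only in an ending like _2 or _b are one class to them, and where a whole thing is asked for, a point or a joint stands for the part that bears it (a point fixed in the world has none). Each returns a list of dicts, best first, with "confidence" (0 to 1); they miss things now and then, are a little off and sometimes report something else, mostly with a low value. They report only what shows in the picture. A call takes as long as a camera call.
- arm.spot_in(camera, label): "extent" ([left, top, right, bottom] in pixels, round what is visible of it).
- arm.landmark_of(camera, label): "centre" ([column, row] in pixels: a listed point, or the origin of a listed thing).
The state is a dict: "clock": time; "qpos": joint angles; "joint_velocities": joint speeds; "joint_efforts": joint torques, N m; "tcp_pos": TCP position; "orientation": TCP orientation; "force": force on the tool from outside, world axes, zero at the start; "moment": the same for the moment, N m; "finger_gap": finger opening in m.
Only numpy, scipy, OpenCV 4.12 (cv2) and the standard library are available. Lean on these libraries where they do the work, as an engineer would, in place of code of your own. Each camera call takes 0.05 s, during which the arm holds its last target. There are 200 camera calls.

## Working session

There is one attempt and no reset: what is moved stays moved. The work goes in short steps, Python scripts to look and compute and a tool call to move; the robot and the scene stay as the last step left them, time stands still between calls to the robot, and variables do not carry over. Pictures are saved under pics/ and viewed, about 8 in all and at most 12, crops included, and the job is handed in when it is done.

Besides the shell and the picture viewer there is one more tool, called after "Call:" by a JSON object that holds its "op" and its "data", one argument or row to a line. jog_arm: Moves the arm, as the interface text tells. Its arguments: {"type":"object","properties":{"increments":{"type":"array"},"newtons":{"type":"number"}},"required":["increments"]}

```bash
mkdir -p pics
cat > h.py <<'E'
import numpy as np, cv2
from rig import arm
def ray(im,px):
    K=np.array(im["mtx"]);T=np.array(im["cam_to_world"])
    d=np.linalg.inv(K)@[px[0],px[1],1.]; d=T[:3,:3]@[d[0],-d[1],-d[2]]
    return T[:3,3],d/np.linalg.norm(d)
def atz(im,px,z):
    o,d=ray(im,px); return o+d*(z-o[2])/d[2]
def tri(a,pa,b,pb):
    o1,d1=ray(a,pa);o2,d2=ray(b,pb)
    s=np.linalg.lstsq(np.c_[d1,-d2],o2-o1,rcond=None)[0]
    p=o1+d1*s[0];q=o2+d2*s[1]; return (p+q)/2,np.linalg.norm(p-q)
def proj(im,P):
    T=np.linalg.inv(np.array(im["cam_to_world"]));c=T[:3,:3]@P+T[:3,3]
    p=np.array(im["mtx"])@[c[0],-c[1],-c[2]]; return p[:2]/p[2]
E
python3 - <<'E'
from h import *
np.set_printoptions(precision=4,suppress=True)
I={c:arm.get_image(c) for c in("scene","top")}
for c in I:
    cv2.imwrite(f"pics/{c}0.png",I[c]["color"][:,:,::-1]); print(c,list(I[c].keys()),np.array(I[c]["cam_to_world"])[:3,3],np.array(I[c]["mtx"])[0,0])
H=dict(gauge_knob=.108,socket_rim=.064,stop_under=.07,bodkin=.01,hitch_tool=.01,caddy=0,pedestal=0)
for n in H:
    r={c:arm.landmark_of(c,n)[:2] for c in I}
    for c in I:
        for k in r[c]: print(n,c,np.array(k["centre"]),round(k["confidence"],2),atz(I[c],k["centre"],H[n]))
    if r["scene"] and r["top"]: print("  tri",*tri(I["scene"],r["scene"][0]["centre"],I["top"],r["top"][0]["centre"]))
print(arm.get_obs())
E
```

```text
scene ['color', 'mtx', 'cam_to_world'] [1.0554 0.4144 0.6618] 416.5982826407066
top ['color', 'mtx', 'cam_to_world'] [0.4487 0.0296 0.9325] 428.8140102228881
gauge_knob scene [410.5 232.1] 0.57 [0.4974 0.2699 0.108 ]
gauge_knob top [167.5 252.8] 0.7 [0.4936 0.2722 0.108 ]
  tri [0.4945 0.271  0.1064] 0.003651836522468008
socket_rim scene [228.3 187.6] 0.9 [ 0.5909 -0.1097  0.064 ]
socket_rim top [366.  204.7] 0.63 [ 0.5933 -0.1193  0.064 ]
  tri [ 0.5909 -0.1161  0.0616] 0.008904009428503501
stop_under scene [407.3 244.9] 0.57 [0.4936 0.2707 0.07  ]
stop_under top [174.1 252.8] 0.51 [0.4957 0.27   0.07  ]
  tri [0.4953 0.2704 0.0713] 0.0015400998474777144
bodkin top [237.6 232.6] 0.46 [0.5422 0.1503 0.01  ]
bodkin top [209.9 243.4] 0.16 [0.519  0.2099 0.01  ]
hitch_tool top [211.2 243.9] 0.59 [0.5179 0.207  0.01  ]
hitch_tool top [209.6 242.7] 0.42 [0.5205 0.2105 0.01  ]
caddy scene [368.7 257.1] 0.56 [0.5093 0.2082 0.    ]
caddy scene [208.6 178.3] 0.47 [ 0.5478 -0.2278  0.    ]
caddy top [208.9 243.3] 0.68 [0.52  0.214 0.   ]
caddy top [407.8 221.4] 0.59 [ 0.5666 -0.2204  0.    ]
  tri [0.5191 0.2118 0.0117] 0.00018119800153812413
pedestal scene [226.2 189.7] 0.81 [ 0.55   -0.1641  0.    ]
pedestal top [385.2 227.8] 0.78 [ 0.5527 -0.1707  0.    ]
  tri [ 0.5508 -0.1681 -0.0008] 0.0067375717013789
{'clock': 0.8, 'qpos': array([-1.3491,  0.477 ,  0.0224,  1.5554, -0.0115,  1.1093, -0.0831]), 'joint_velocities': array([ 0.0005, -0.0008, -0.0008,  0.0006, -0.0004,  0.0021, -0.0011]), 'joint_efforts': array([ -0.0013, -59.6255,   1.6058, -28.1532,   0.0126,   0.0017,
        -0.    ]), 'tcp_pos': array([0.2186, 0.6386, 0.2313]), 'orientation': array([ 0.1642,  0.9864,  0.    , -0.    ]), 'force': array([-0.4919, -0.2184, -0.0894]), 'moment': array([-0.0002, -0.0278,  0.0124]), 'finger_gap': 0.08549117037495384}
```

View images.

```bash
python3 -c "
import cv2,numpy as np
a=cv2.imread('pics/scene0.png');b=cv2.imread('pics/top0.png')
t=cv2.resize(b[130:330,130:470],None,fx=2.3,fy=2.3,interpolation=cv2.INTER_CUBIC)
cv2.imwrite('pics/topc.png',t)
cv2.imwrite('pics/scenec.png',cv2.resize(a[120:320,130:470],None,fx=2.3,fy=2.3,interpolation=cv2.INTER_CUBIC))"
```

```text
(no output)
```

View pics/topc.png

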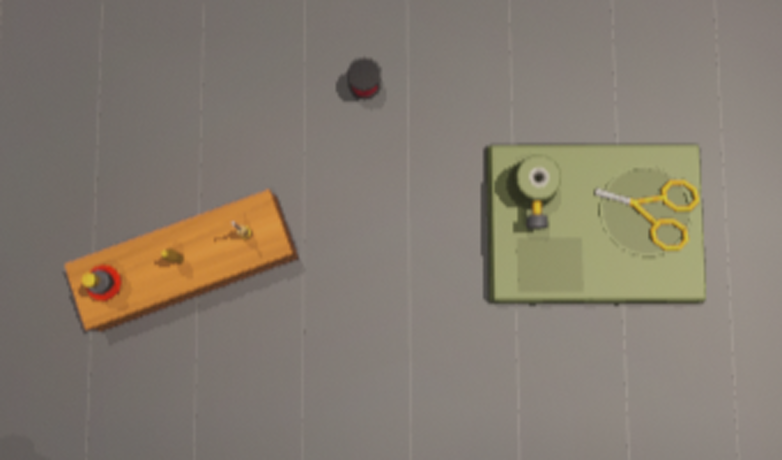

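View pics/scenec.png

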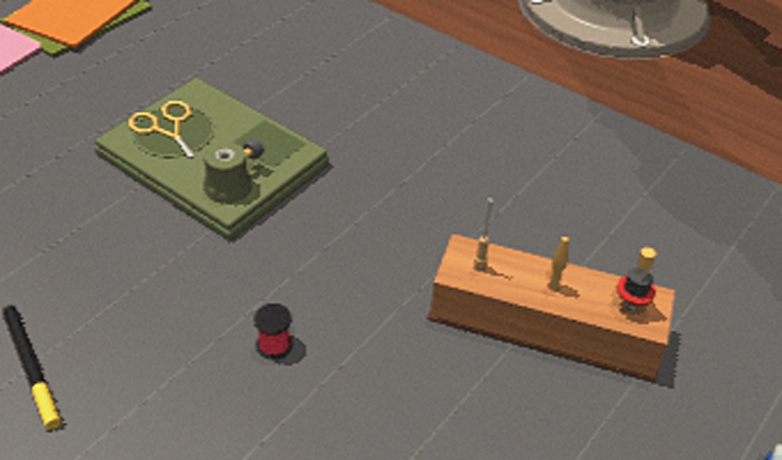

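Top view: the gauge (red stop, brass knob) stands at the caddy's left end, knob at about (168, 253). The hitch tool is at (204, 241), the bodkin at (235, 230) and the socket mouth at (364, 207). The scene view agrees, with the knob at about (411, 232) and the rim at (227, 187). I'll approach now and refine on the way.

Call:
{"op": "jog_arm", "data": {
  "increments": [
    [0.0, 50, -60, 0, 0, 0, -0.15],
    [0.0, 90, -115, -10, 0, 0, -0.32],
    [0.0, 125, -160, -20, 0, 0, -0.5],
    [0.0, 160, -210, -40, 0, 0, -0.67],
    [0.0, 190, -255, -50, 0, 0, -0.86],
    [0.0, 220, -295, -60, 0, 0, -0.86],
    [0.0, 250, -335, -60, 0, 0, -0.86],
    [0.0, 270, -358, -60, 0, 0, -0.86],
    [0.0, 277, -368, -60, 0, 0, -0.86],
    [0.0, 277, -368, -60, 0, 0, -0.86]
  ],
  "newtons": 30
}}

```text
clock: 2.05
tcp_pos: [0.4955, 0.2708, 0.1714]
orientation: [0.561, 0.828, 0.0, -0.0]
force: [0.1, -0.0, -0.4]
finger_gap: 0.0426
```

Run:
```python
from h import *
np.set_printoptions(precision=4,suppress=True)
I={c:arm.get_image(c) for c in("scene","top")}
old={c:cv2.imread(f"pics/{c}0.png") for c in I}
def blob(c,px,r,f,up=4):
    x,y=np.round(px).astype(int);p=old[c][y-r:y+r+1,x-r:x+r+1].astype(float);w=f(p)
    yy,xx=np.mgrid[y-r:y+r+1,x-r:x+r+1];return np.array([(w*xx).sum(),(w*yy).sum()])/w.sum(),w.sum()
yel=lambda p:((p[...,1]-p[...,0]>45)&(p[...,2]-p[...,1]<60)&(p[...,1]>90)).astype(float)
dark=lambda p:np.clip(90-p.mean(2),0,None)
k={c:blob(c,{"scene":(411.5,232),"top":(167.8,252.7)}[c],8,yel) for c in I}
h={c:blob(c,{"scene":(227.5,187.3),"top":(364,207.3)}[c],3,dark) for c in I}
for n,d,z in(("knob",k,.108),("hole",h,.062)):
    print(n,{c:(d[c],atz(I[c],d[c][0],z)) for c in I},tri(I["scene"],d["scene"][0],I["top"],d["top"][0]))
for c in I: cv2.imwrite(f"pics/{c}1.png",I[c]["color"][:,:,::-1])
for c,(x,y) in dict(scene=(227,187),top=(364,207)).items():
    print(old[c][y-6:y+7,x-7:x+8].mean(2).astype(int))
s=cv2.imread("pics/scene1.png")[110:310,320:520];t=cv2.imread("pics/top1.png")[150:350,90:290]
cv2.imwrite("pics/v1.png",cv2.resize(np.hstack([s,t]),None,fx=2,fy=2,interpolation=cv2.INTER_CUBIC))
```

```text
knob {'scene': ((array([411.2083, 229.8333]), np.float64(24.0)), array([0.4913, 0.2683, 0.108 ])), 'top': ((array([167.    , 252.2083]), np.float64(48.0)), array([0.4948, 0.2732, 0.108 ]))} (array([0.4951, 0.2706, 0.1127]), np.float64(0.0026813976547789653))
hole {'scene': ((array([227.1873, 187.527 ]), np.float64(104.99999999999999)), array([ 0.5908, -0.1134,  0.062 ])), 'top': ((array([363.8313, 206.8192]), np.float64(247.00000000000003)), array([ 0.5892, -0.1151,  0.062 ]))} (array([ 0.5894, -0.1153,  0.0601]), np.float64(0.0003804805389404671))
[[ 90 114 122 124 123 119 124 122 121 121 122 110  98  94  96]
 [ 58 111 122 122 123 122 115 122 123 120 119 115 105  96  95]
 [124 121 120 122 120 116 123 119 118 121 121 120 124 116 108]
 [120 120 123 117 120 118 119 136 147 127 118 116 117 121 125]
 [121 124 121 121 140 161 184 178 184 203 182 133 118 119 122]
 [118 120 115 140 190 134 145 133 148 170 191 176 133 120 121]
 [121 123 118 137 172 138  86  67  66 108 190 161 123 118 121]
 [124 119 122 117 181 141  75  63  76 130 183 139 122 118 123]
 [121 124 119 119 118 137 158 163 169 171
[... 394 characters left out ...]
5 140]
 [144 144 144 146 160 177 166 163 171 170 152 146 146 146 145]
 [143 144 145 158 181 172 148 141 153 168 170 152 147 146 146]
 [144 144 148 168 174 139 103  92 104 142 170 165 148 146 147]
 [144 145 149 176 163  98  60  54  67 116 162 170 149 146 147]
 [145 144 149 173 168  93  45  44  63 111 156 169 150 147 147]
 [144 145 146 159 175 126  73  64  97 133 168 165 149 146 147]
 [144 146 145 149 173 165 140 132 151 167 173 156 148 147 147]
 [144 145 146 146 160 168 172 170 171 174 161 149 147 147 146]
 [141 145 145 146 148 154 162 164 159 159 149 147 147 148 144]
 [123 142 146 146 146 147 148 148 148 148 147 147 147 145 132]
 [ 87 124 142 145 146 147 146 146 148 147 147 147 144 129 106]]
```

View pics/v1.png

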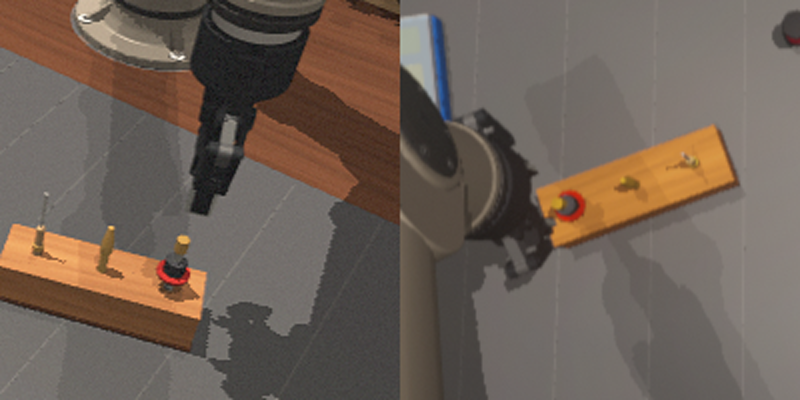

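The gripper is above the gauge, fingertips at about (421, 215) in the scene picture, and all three tools still stand. I'll check the tip and stop height by projection.

Run:
```python
from h import *
np.set_printoptions(precision=4,suppress=True)
I={c:arm.get_image(c) for c in("scene","top")}
for P in((.4955,.2708,.1714),(.495,.271,.116),(.495,.271,.072)): print(P,*[proj(I[c],np.array(P)) for c in I])
for c in I:
    p=cv2.imread(f"pics/{c}0.png").astype(float);m=(p[...,2]>130)&(p[...,1]<60)&(p[...,0]<70)
    x,y=dict(scene=(407,246),top=(174,253))[c];r=14
    yy,xx=np.nonzero(m[y-r:y+r,x-r:x+r]);xx=xx+x-r;yy=yy+y-r
    e=cv2.fitEllipse(cv2.convexHull(np.c_[xx,yy].astype(np.float32)));print(c,e,len(xx),xx.min(),xx.max(),yy.min(),yy.max())
    I[c+"e"]=e[0]
print("flange mid",tri(I["scene"],I["scenee"],I["top"],I["tope"]))
s=cv2.imread("pics/scene0.png")[215:265,380:440]
cv2.imwrite("pics/v2.png",cv2.resize(s,None,fx=12,fy=12,interpolation=cv2.INTER_NEAREST))
```

```text
(0.4955, 0.2708, 0.1714) [419.7038 206.6137] [157.9536 249.8351]
(0.495, 0.271, 0.116) [412.6298 228.6404] [166.9306 251.8602]
(0.495, 0.271, 0.072) [407.3216 244.7084] [173.332  253.0869]
scene ((406.2515563964844, 245.5553436279297), (11.55631160736084, 15.583314895629883), 107.52970123291016) 33 399 414 240 251Traceback (most recent call last):
  File "<stdin>", line 5, in <module>
RuntimeError: dictionary changed size during iteration
```

Call:
{"op": "jog_arm", "data": {
  "increments": [
    [0.0, 0, 0, -30, 0, 0, 0],
    [0.0, 0, 0, -60, 0, 0, 0],
    [0.2, 0, 0, -75, 0, 0, 0],
    [0.45, 0, 0, -75, 0, 0, 0],
    [0.55, 0, 0, -75, 0, 0, 0],
    [0.6, 0, 0, -75, 0, 0, 0],
    [0.65, 0, 0, -75, 0, 0, 0],
    [0.7, 0, 0, -75, 0, 0, 0]
  ],
  "newtons": 20
}}

```text
clock: 3.25
tcp_pos: [0.4957, 0.2707, 0.0966]
orientation: [0.56, 0.828, 0.0, 0.0]
force: [0.1, -0.0, -0.1]
finger_gap: 0.0131
```

Run:
```python
from h import *
o=arm.get_obs();print(o["tcp_pos"],o["force"],o["moment"],o["finger_gap"])
I={c:arm.get_image(c) for c in("scene","top")}
s=I["scene"]["color"][190:270,360:460,::-1];t=I["top"]["color"][210:290,120:220,::-1]
cv2.imwrite("pics/v2.png",cv2.resize(np.hstack([s,t]),None,fx=4,fy=4,interpolation=cv2.INTER_CUBIC))
```

```text
[0.49574695 0.27070944 0.09664235] [ 0.10819452 -0.02317966 -0.09213411] [-0.0688896   0.00048784  0.00174562] 0.013108450577354148
```

View pics/v2.png

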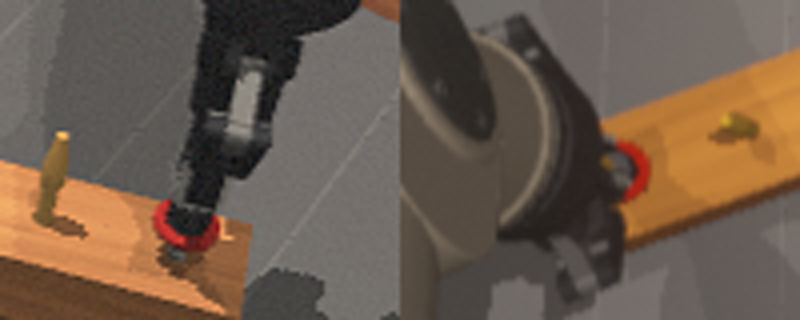

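The knob is between the pads with no contact force (gap 13 mm), and the stop sits clear below the fingertips. Next I close and lift.

Call:
{"op": "jog_arm", "data": {
  "increments": [
    [0.8, 0, 0, 0, 0, 0, 0],
    [0.9, 0, 0, 0, 0, 0, 0],
    [0.9, 0, 0, 0, 0, 0, 0]
  ],
  "newtons": 40
}}

```text
clock: 3.72
tcp_pos: [0.4957, 0.2707, 0.0965]
orientation: [0.56, 0.828, 0.0, 0.0]
force: [-0.4, -0.1, 2.3]
finger_gap: 0.01
```

Call:
{"op": "jog_arm", "data": {
  "increments": [
    [0.9, 0, 0, 3, 0, 0, 0],
    [0.9, 0, 0, 8, 0, 0, 0],
    [0.9, 0, 0, 8, 0, 0, 0]
  ]
}}

```text
clock: 4.1
tcp_pos: [0.4958, 0.2708, 0.1047]
orientation: [0.56, 0.828, 0.0, 0.0]
force: [-0.0, -0.1, -2.0]
finger_gap: 0.01
```

Run:
```python
from h import *
o=arm.get_obs();print(o["tcp_pos"],o["force"],o["moment"],o["finger_gap"])
I={c:arm.get_image(c) for c in("scene","top")}
s=I["scene"]["color"][190:270,360:460,::-1];t=I["top"]["color"][210:290,120:220,::-1]
cv2.imwrite("pics/v3.png",cv2.resize(np.hstack([s,t]),None,fx=4,fy=4,interpolation=cv2.INTER_CUBIC))
```

```text
[0.49578122 0.27075112 0.10468421] [-1.08567050e-04 -1.46608327e-01 -2.03005371e+00] [-0.00225657 -0.0179608  -0.05020011] 0.010034396510923492
```

View pics/v3.png

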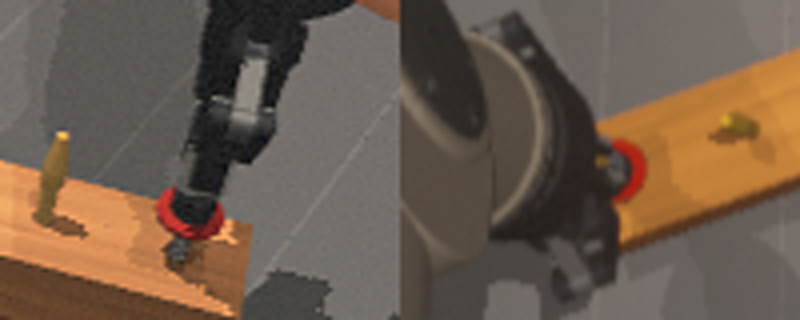

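The gauge is held by the knob and has risen about 8 mm out of its hole. Next: lift clear of the bodkin (130 mm tall) and carry over.

Call:
{"op": "jog_arm", "data": {
  "increments": [
    [0.9, 0, 0, 25, 0, 0, 0],
    [0.9, 0, 0, 55, 0, 0, 0],
    [0.9, 0, 0, 90, 0, 0, 0],
    [0.9, 0, 0, 120, 0, 0, 0],
    [0.9, 0, 0, 135, 0, 0, 0]
  ],
  "newtons": 50
}}

```text
clock: 4.82
tcp_pos: [0.4961, 0.2709, 0.2408]
orientation: [0.56, 0.828, 0.001, 0.0]
force: [0.5, -0.1, -1.4]
finger_gap: 0.0094
```

Call:
{"op": "jog_arm", "data": {
  "increments": [
    [0.9, 5, -20, 0, 0, 0, 0],
    [0.9, 16, -65, 0, 0, 0, 0],
    [0.9, 28, -115, 0, 0, 0, 0],
    [0.9, 41, -168, 0, 0, 0, 0],
    [0.9, 54, -220, 0, 0, 0, 0],
    [0.9, 66, -272, 0, 0, 0, 0],
    [0.9, 78, -320, -5, 0, 0, 0],
    [0.9, 87, -357, -15, 0, 0, 0],
    [0.9, 93, -380, -30, 0, 0, 0],
    [0.9, 94, -386, -45, 0, 0, 0]
  ]
}}

```text
clock: 6.08
tcp_pos: [0.5881, -0.1187, 0.1923]
orientation: [0.562, 0.827, -0.001, -0.001]
force: [0.5, 0.3, -0.7]
finger_gap: 0.0099
```

Call:
{"op": "jog_arm", "data": {
  "increments": [
    [0.9, 0, 0, -15, 0, 0, 0],
    [0.9, 0, 0, -20, 0, 0, 0],
    [0.9, 0, 0, -20, 0, 0, 0]
  ]
}}

```text
clock: 6.45
tcp_pos: [0.5894, -0.1141, 0.1739]
orientation: [0.56, 0.829, -0.0, -0.0]
force: [0.5, -0.2, -0.3]
finger_gap: 0.0096
```

Run:
```python
from h import *
np.set_printoptions(precision=4,suppress=True)
o=arm.get_obs();print(o["tcp_pos"],o["force"],o["moment"],o["finger_gap"])
I={c:arm.get_image(c) for c in("scene","top")}
for n in("gauge","stop_under","socket_rim","gauge_knob"):
    r={c:arm.landmark_of(c,n)[:1] for c in I};print(n,[(c,np.array(k["centre"]),round(k["confidence"],2)) for c in I for k in r[c]])
    if r["scene"] and r["top"]: print("  tri",*tri(I["scene"],r["scene"][0]["centre"],I["top"],r["top"][0]["centre"]))
t=o["tcp_pos"]
for c in I: print(c,"tip pred",proj(I[c],t-[0,0,.0865]),"hole",proj(I[c],np.array([.5893,-.115,.064])))
for c in I: cv2.imwrite(f"pics/{c}2.png",I[c]["color"][:,:,::-1])
s=I["scene"]["color"][120:220,170:290,::-1];t=I["top"]["color"][150:250,310:430,::-1]
cv2.imwrite("pics/v4.png",cv2.resize(np.hstack([s,t]),None,fx=3.3,fy=3.3,interpolation=cv2.INTER_CUBIC))
```

```text
[ 0.5894 -0.1141  0.1739] [ 0.5107 -0.1678 -0.31  ] [-0.0241 -0.0019 -0.0289] 0.009638518752074832
gauge [('scene', array([225.5, 179.2]), 0.63), ('top', array([367.1, 203.6]), 0.58)]
  tri [ 0.5914 -0.1172  0.0844] 0.0022333067906406766
stop_under [('scene', array([224.6, 155.6]), 0.67), ('top', array([368.9, 196.7]), 0.51)]
  tri [ 0.5933 -0.1096  0.1519] 0.0008870700650106153
socket_rim [('scene', array([226.6, 189.4]), 0.96), ('top', array([367.1, 205.3]), 0.62)]
  tri [ 0.5915 -0.1204  0.0541] 0.007107201302995806
gauge_knob [('scene', array([218.8, 140.8]), 0.75), ('top', array([374.4, 195.7]), 0.51)]
  tri [ 0.5922 -0.1175  0.1829] 0.008044542385885737
scene tip pred [226.5351 178.1461] hole [227.1032 186.1957]
top tip pred [365.4075 204.6802] hole [363.927  206.6327]
```

View pics/v4.png

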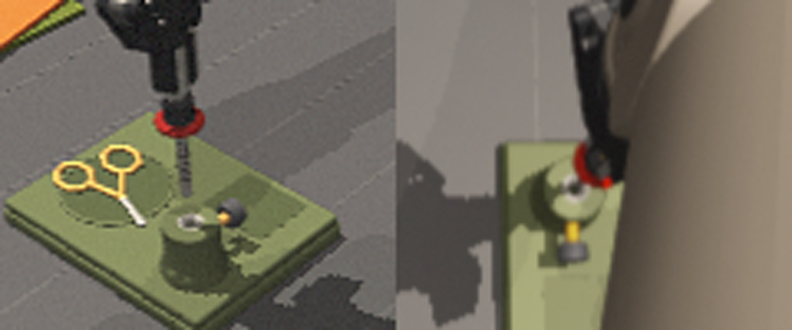

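The scene picture shows the rod hanging vertical, tip at about (226.7, 179), above the mouth at (227, 187). In the top view the tip partly covers the mouth near (364, 206). I'll zoom in on that.

Run:
```python
import cv2,numpy as np
s=cv2.imread("pics/scene2.png")[160:200,207:247];t=cv2.imread("pics/top2.png")[187:227,345:385]
cv2.imwrite("pics/v5.png",cv2.resize(np.hstack([s,t]),None,fx=10,fy=10,interpolation=cv2.INTER_NEAREST))
```

```text
(no output)
```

View pics/v5.png

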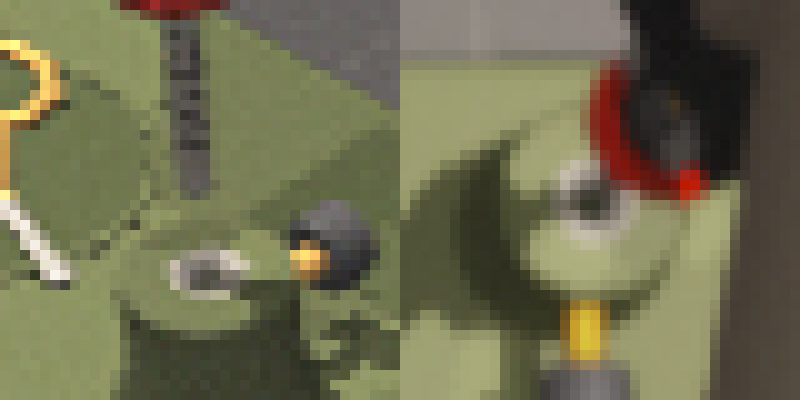

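The relative offset comes to about 1 mm, well inside the chamfer's capture range. I'll nudge it over and lower the tip into the mouth slowly.

Call:
{"op": "jog_arm", "data": {
  "increments": [
    [0.9, -0.7, 0.5, -7, 0, 0, 0],
    [0.9, -0.7, 0.5, -14, 0, 0, 0],
    [0.9, -0.7, 0.5, -19, 0, 0, 0],
    [0.9, -0.7, 0.5, -21, 0, 0, 0],
    [0.9, -0.7, 0.5, -22, 0, 0, 0],
    [0.9, -0.7, 0.5, -23, 0, 0, 0],
    [0.9, -0.7, 0.5, -24, 0, 0, 0],
    [0.9, -0.7, 0.5, -25, 0, 0, 0]
  ]
}}

```text
clock: 7.95
tcp_pos: [0.589, -0.1149, 0.1494]
orientation: [0.56, 0.828, 0.0, 0.0]
force: [-0.2, -0.6, -1.1]
finger_gap: 0.0094
```

Call:
{"op": "jog_arm", "data": {
  "increments": [
    [0.9, 0, 0, -1, 0, 0, 0],
    [0.9, 0, 0, -2, 0, 0, 0]
  ]
}}

```text
clock: 8.2
tcp_pos: [0.5889, -0.1149, 0.1473]
orientation: [0.56, 0.828, 0.0, 0.0]
force: [-0.5, -0.0, -0.8]
finger_gap: 0.0095
```

Call:
{"op": "jog_arm", "data": {
  "increments": [
    [0.9, 0, 0.6, -1, 0, 0, 0],
    [0.9, 0, 0.6, -2, 0, 0, 0]
  ]
}}

```text
clock: 8.45
tcp_pos: [0.5889, -0.1142, 0.1452]
orientation: [0.56, 0.828, 0.0, -0.0]
force: [-1.0, 0.2, -1.5]
finger_gap: 0.01
```

Call:
{"op": "jog_arm", "data": {
  "increments": [
    [0.9, 0, 0, -1, 0, 0, 0],
    [0.9, 0, 0, -2, 0, 0, 0]
  ]
}}

```text
clock: 8.7
tcp_pos: [0.5889, -0.1143, 0.1432]
orientation: [0.56, 0.828, 0.0, 0.0]
force: [0.1, 0.5, -2.0]
finger_gap: 0.0095
```

Call:
{"op": "jog_arm", "data": {
  "increments": [
    [0.9, 0, 0, -1.5, 0, 0, 0],
    [0.9, 0, 0, -3, 0, 0, 0],
    [0.9, 0, 0, -4.5, 0, 0, 0]
  ]
}}

```text
clock: 9.07
tcp_pos: [0.5889, -0.1143, 0.1387]
orientation: [0.56, 0.828, -0.0, -0.0]
force: [-0.8, -0.9, -1.5]
finger_gap: 0.0096
```

Call:
{"op": "jog_arm", "data": {
  "increments": [
    [0.9, 0, 0, -1.5, 0, 0, 0],
    [0.9, 0, 0, -3, 0, 0, 0],
    [0.9, 0, 0, -4.5, 0, 0, 0]
  ]
}}

```text
clock: 9.45
tcp_pos: [0.5889, -0.1143, 0.1342]
orientation: [0.56, 0.828, 0.0, 0.0]
force: [0.0, -0.5, -1.7]
finger_gap: 0.0093
```

Call:
{"op": "jog_arm", "data": {
  "increments": [
    [0.9, 0, 0, -2, 0, 0, 0],
    [0.9, 0, 0, -4, 0, 0, 0],
    [0.9, 0, 0, -6, 0, 0, 0],
    [0.9, 0, 0, -7.5, 0, 0, 0]
  ]
}}

```text
clock: 9.95
tcp_pos: [0.5889, -0.1143, 0.1266]
orientation: [0.56, 0.828, -0.0, -0.0]
force: [-0.1, 0.3, -1.8]
finger_gap: 0.0098
```

Call:
{"op": "jog_arm", "data": {
  "increments": [
    [0.9, 0, 0, -2, 0, 0, 0],
    [0.9, 0, 0, -4, 0, 0, 0],
    [0.9, 0, 0, -6, 0, 0, 0]
  ]
}}

```text
clock: 10.32
tcp_pos: [0.5889, -0.1142, 0.1207]
orientation: [0.56, 0.828, 0.0, 0.0]
force: [-0.2, 0.2, -0.9]
finger_gap: 0.0097
```

Call:
{"op": "jog_arm", "data": {
  "increments": [
    [0.9, 0, 0, -0.5, 0, 0, 0],
    [0.9, 0, 0, -1, 0, 0, 0]
  ]
}}

```text
clock: 10.58
tcp_pos: [0.5889, -0.1143, 0.1198]
orientation: [0.56, 0.828, 0.0, 0.0]
force: [0.8, -0.4, -0.9]
finger_gap: 0.0098
```

Call:
{"op": "jog_arm", "data": {
  "increments": [
    [0.9, 0, 0, -1, 0, 0, 0],
    [0.9, 0, 0, -2, 0, 0, 0],
    [0.9, 0, 0, -3, 0, 0, 0],
    [0.9, 0, 0, -3.5, 0, 0, 0]
  ],
  "newtons": 25
}}

```text
clock: 11.08
tcp_pos: [0.5888, -0.1142, 0.1162]
orientation: [0.56, 0.828, -0.0, -0.0]
force: [0.0, -1.0, -1.7]
finger_gap: 0.0095
```

Call:
{"op": "jog_arm", "data": {
  "increments": [
    [0.9, 0, 0, -0.4, 0, 0, 0],
    [0.9, 0, 0, -0.8, 0, 0, 0]
  ]
}}

```text
clock: 11.32
tcp_pos: [0.5889, -0.1143, 0.1155]
orientation: [0.56, 0.828, 0.0, 0.0]
force: [-0.8, -0.1, -1.4]
finger_gap: 0.0097
```

Call:
{"op": "jog_arm", "data": {
  "increments": [
    [0.9, 0, 0, -0.5, 0, 0, 0],
    [0.9, 0, 0, -1, 0, 0, 0]
  ]
}}

```text
clock: 11.58
tcp_pos: [0.5889, -0.1143, 0.1145]
orientation: [0.56, 0.828, 0.0, 0.0]
force: [0.1, -0.1, -0.9]
finger_gap: 0.0096
```

Call:
{"op": "jog_arm", "data": {
  "increments": [
    [0.9, 0, 0, -0.5, 0, 0, 0]
  ]
}}

```text
clock: 11.7
tcp_pos: [0.5889, -0.1143, 0.114]
orientation: [0.56, 0.828, -0.0, 0.0]
force: [-0.5, -0.6, -0.7]
finger_gap: 0.0095
```

Call:
{"op": "jog_arm", "data": {
  "increments": [
    [0.9, 0, 0, -0.4, 0, 0, 0],
    [0.9, 0, 0, -0.8, 0, 0, 0]
  ]
}}

```text
clock: 11.95
tcp_pos: [0.5889, -0.1143, 0.1132]
orientation: [0.56, 0.828, 0.0, 0.0]
force: [-0.1, -0.1, -1.8]
finger_gap: 0.0095
```

Call:
{"op": "jog_arm", "data": {
  "increments": [
    [0.9, 0, 0, -0.5, 0, 0, 0],
    [0.9, 0, 0, -1, 0, 0, 0]
  ]
}}

```text
clock: 12.2
tcp_pos: [0.5889, -0.1142, 0.1121]
orientation: [0.56, 0.828, 0.0, -0.0]
force: [-0.5, -0.2, -1.0]
finger_gap: 0.01
```

Call:
{"op": "jog_arm", "data": {
  "increments": [
    [0.9, 0, 0, -0.5, 0, 0, 0],
    [0.9, 0, 0, -1, 0, 0, 0]
  ]
}}

```text
clock: 12.45
tcp_pos: [0.5889, -0.1142, 0.1112]
orientation: [0.56, 0.828, 0.0, -0.0]
force: [0.0, 0.9, -1.3]
finger_gap: 0.01
```

Call:
{"op": "jog_arm", "data": {
  "increments": [
    [0.9, 0, 0, -0.5, 0, 0, 0],
    [0.9, 0, 0, -1, 0, 0, 0]
  ]
}}

```text
clock: 12.7
tcp_pos: [0.5889, -0.1143, 0.1102]
orientation: [0.56, 0.828, 0.0, -0.0]
force: [-0.4, 0.2, -0.9]
finger_gap: 0.0093
```

Call:
{"op": "jog_arm", "data": {
  "increments": [
    [0.9, 0, 0, -0.5, 0, 0, 0],
    [0.9, 0, 0, -1, 0, 0, 0]
  ]
}}

```text
clock: 12.95
tcp_pos: [0.5889, -0.1143, 0.1092]
orientation: [0.56, 0.828, 0.0, -0.0]
force: [0.2, 0.2, -2.4]
finger_gap: 0.01
```

Call:
{"op": "jog_arm", "data": {
  "increments": [
    [0.9, 0, 0, -0.5, 0, 0, 0],
    [0.9, 0, 0, -1, 0, 0, 0]
  ]
}}

```text
clock: 13.2
tcp_pos: [0.5889, -0.1143, 0.1082]
orientation: [0.56, 0.828, -0.0, -0.0]
force: [-0.2, -0.8, -1.3]
finger_gap: 0.0101
```

Call:
{"op": "jog_arm", "data": {
  "increments": [
    [0.9, 0, 0, -0.5, 0, 0, 0],
    [0.9, 0, 0, -1, 0, 0, 0]
  ]
}}

```text
clock: 13.45
tcp_pos: [0.5889, -0.1143, 0.1072]
orientation: [0.56, 0.828, 0.0, 0.0]
force: [-0.9, -0.1, -0.8]
finger_gap: 0.0097
```

Call:
{"op": "jog_arm", "data": {
  "increments": [
    [0.9, 0, 0, -0.5, 0, 0, 0],
    [0.9, 0, 0, -1, 0, 0, 0]
  ]
}}

```text
clock: 13.7
tcp_pos: [0.5889, -0.1143, 0.1062]
orientation: [0.56, 0.828, 0.0, 0.0]
force: [-0.7, 0.1, -1.2]
finger_gap: 0.0096
```

Call:
{"op": "jog_arm", "data": {
  "increments": [
    [0.9, 0, 0, -0.5, 0, 0, 0],
    [0.9, 0, 0, -1, 0, 0, 0]
  ]
}}

```text
clock: 13.95
tcp_pos: [0.5889, -0.1143, 0.1052]
orientation: [0.56, 0.828, 0.0, 0.0]
force: [0.3, 0.8, -0.8]
finger_gap: 0.0096
```

Call:
{"op": "jog_arm", "data": {
  "increments": [
    [0.9, 0, 0, -0.5, 0, 0, 0],
    [0.9, 0, 0, -1, 0, 0, 0]
  ]
}}

```text
clock: 14.2
tcp_pos: [0.5895, -0.1145, 0.1048]
orientation: [0.561, 0.828, 0.0, 0.001]
force: [-0.6, -0.0, 5.4]
finger_gap: 0.0098
```

Bottomed, reading 5.4 N. Now I'll bring the press up to about 10 N.

Call:
{"op": "jog_arm", "data": {
  "increments": [
    [0.9, 0, 0, -0.15, 0, 0, 0],
    [0.9, 0, 0, -0.3, 0, 0, 0],
    [0.9, 0, 0, -0.3, 0, 0, 0]
  ]
}}

```text
clock: 14.58
tcp_pos: [0.5896, -0.1145, 0.1048]
orientation: [0.56, 0.828, 0.0, 0.001]
force: [-1.2, -0.0, 6.0]
finger_gap: 0.0099
```

Call:
{"op": "jog_arm", "data": {
  "increments": [
    [0.9, 0, 0, -0.2, 0, 0, 0],
    [0.9, 0, 0, -0.4, 0, 0, 0],
    [0.9, 0, 0, -0.4, 0, 0, 0]
  ]
}}

```text
clock: 14.95
tcp_pos: [0.5897, -0.1146, 0.1047]
orientation: [0.561, 0.828, 0.001, 0.001]
force: [-1.7, -0.6, 8.0]
finger_gap: 0.0093
```

Call:
{"op": "jog_arm", "data": {
  "increments": [
    [0.9, 0, 0, -0.25, 0, 0, 0],
    [0.9, 0, 0, -0.25, 0, 0, 0],
    [0.9, 0, 0, -0.25, 0, 0, 0],
    [0.9, 0, 0, -0.25, 0, 0, 0],
    [0.9, 0, 0, -0.25, 0, 0, 0]
  ]
}}

```text
clock: 15.58
tcp_pos: [0.5898, -0.1146, 0.1047]
orientation: [0.561, 0.828, 0.001, 0.001]
force: [-1.8, -0.5, 10.3]
finger_gap: 0.0097
```

Call:
{"op": "jog_arm", "data": {
  "increments": [
    [0.9, 0, 0, 0, 0, 0, 0],
    [0.9, 0, 0, 0, 0, 0, 0],
    [0.9, 0, 0, 0, 0, 0, 0],
    [0.9, 0, 0, 0, 0, 0, 0],
    [0.9, 0, 0, 0, 0, 0, 0],
    [0.9, 0, 0, 0, 0, 0, 0],
    [0.9, 0, 0, 0, 0, 0, 0],
    [0.9, 0, 0, 0, 0, 0, 0],
    [0.9, 0, 0, 0, 0, 0, 0],
    [0.9, 0, 0, 0, 0, 0, 0]
  ]
}}

```text
clock: 16.82
tcp_pos: [0.5898, -0.1146, 0.1047]
orientation: [0.561, 0.828, 0.001, 0.001]
force: [-1.3, 0.4, 10.5]
finger_gap: 0.0098
```

Call:
{"op": "jog_arm", "data": {
  "increments": [
    [0.9, 0, 0, 0, 0, 0, 0],
    [0.9, 0, 0, 0, 0, 0, 0],
    [0.9, 0, 0, 0, 0, 0, 0]
  ]
}}

```text
clock: 17.2
tcp_pos: [0.5898, -0.1146, 0.1047]
orientation: [0.561, 0.828, 0.001, 0.001]
force: [-2.0, 0.2, 10.0]
finger_gap: 0.0096
```

Held about 10 N for 2 s. Relax, open and look.

Call:
{"op": "jog_arm", "data": {
  "increments": [
    [0.9, 0, 0, 0.7, 0, 0, 0],
    [0.9, 0, 0, 1.3, 0, 0, 0],
    [0.75, 0, 0, 1.3, 0, 0, 0],
    [0.6, 0, 0, 1.3, 0, 0, 0],
    [0.4, 0, 0, 1.3, 0, 0, 0],
    [0.0, 0, 0, 1.3, 0, 0, 0],
    [0.0, 0, 0, 1.3, 0, 0, 0]
  ],
  "newtons": 20
}}

```text
clock: 18.08
tcp_pos: [0.5888, -0.1143, 0.1044]
orientation: [0.56, 0.828, -0.0, -0.0]
force: [-0.4, 0.6, 0.3]
finger_gap: 0.0429
```

Run:
```python
from h import *
np.set_printoptions(precision=4,suppress=True)
o=arm.get_obs();print(o["tcp_pos"],o["force"],o["moment"],o["finger_gap"])
I={c:arm.get_image(c) for c in("scene","top")}
for n in("stop_under","gauge_knob"):
    r={c:arm.landmark_of(c,n)[:1] for c in I};print(n,[(c,np.array(k["centre"]),round(k["confidence"],2)) for c in I for k in r[c]])
    if r["scene"] and r["top"]: print("  tri",*tri(I["scene"],r["scene"][0]["centre"],I["top"],r["top"][0]["centre"]))
for z in(.064,.0755,.079,.1047): print(z,*[proj(I[c],np.array([.5893,-.1148,z])) for c in I])
p=I["scene"]["color"][:,:,::-1].astype(float);m=(p[...,2]>110)&(p[...,1]<60)&(p[...,0]<70);m[:,:200]=0;m[:,255:]=0;m[:130]=0;m[200:]=0
yy,xx=np.nonzero(m);print("red",xx.min(),xx.max(),yy.min(),yy.max(),len(xx))
s=p[140:200,190:265];t=I["top"]["color"][170:230,330:405,::-1].astype(float)
cv2.imwrite("pics/v6.png",cv2.resize(np.hstack([s,t]).astype(np.uint8),None,fx=5.3,fy=5.3,interpolation=cv2.INTER_CUBIC))
```

```text
[ 0.5888 -0.1143  0.1044] [-0.4388  0.5507  0.3062] [ 0.0171  0.0119 -0.0029] 0.04286735130467652
stop_under [('scene', array([228.5, 178.4]), 0.6), ('top', array([361.7, 204.5]), 0.38)]
  tri [ 0.5897 -0.1068  0.0907] 0.001238804478421134
gauge_knob [('scene', array([221.8, 167.4]), 0.45), ('top', array([368.2, 200.6]), 0.45)]
  tri [ 0.5941 -0.1167  0.1174] 0.005246561383903984
0.064 [227.168  186.2342] [363.8291 206.6331]
0.0755 [226.7769 182.2215] [364.7542 205.719 ]
0.079 [226.6565 180.9865] [365.0406 205.4359]
0.1047 [225.7529 171.7154] [367.2163 203.286 ]
red 220 233 180 185 31
```

View pics/v6.png

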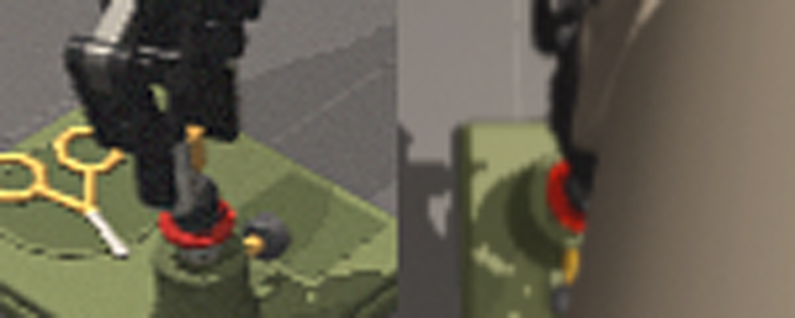

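The gauge stands on the bottom unaided, with the flange at about (227, 182), some 10 mm above the rim, and the knob free between the open fingers. Next: down to the sleeve.

Call:
{"op": "jog_arm", "data": {
  "increments": [
    [0.0, 0, 0, -4, 0, 0, 0],
    [0.0, 0, 0, -8, 0, 0, 0],
    [0.0, 0, 0, -12, 0, 0, 0],
    [0.0, 0, 0, -15, 0, 0, 0],
    [0.0, 0, 0, -15, 0, 0, 0]
  ]
}}

```text
clock: 19.0
tcp_pos: [0.5887, -0.1143, 0.0892]
orientation: [0.56, 0.828, -0.0, -0.0]
force: [-0.5, 0.5, -0.2]
finger_gap: 0.0425
```

Call:
{"op": "jog_arm", "data": {
  "increments": [
    [0.2, 0, 0, 0, 0, 0, 0],
    [0.35, 0, 0, 0, 0, 0, 0],
    [0.42, 0, 0, 0, 0, 0, 0],
    [0.5, 0, 0, 0, 0, 0, 0],
    [0.6, 0, 0, 0, 0, 0, 0],
    [0.7, 0, 0, 0, 0, 0, 0]
  ],
  "newtons": 25
}}

```text
clock: 19.75
tcp_pos: [0.589, -0.1143, 0.0897]
orientation: [0.56, 0.828, 0.0, 0.0]
force: [-0.0, 0.6, 2.4]
finger_gap: 0.018
```

Call:
{"op": "jog_arm", "data": {
  "increments": [
    [0.7, 0, 0, -1, 0, 0, 0],
    [0.7, 0, 0, -2, 0, 0, 0],
    [0.7, 0, 0, -3, 0, 0, 0],
    [0.7, 0, 0, -4, 0, 0, 0]
  ]
}}

```text
clock: 20.25
tcp_pos: [0.589, -0.1142, 0.0855]
orientation: [0.56, 0.828, 0.0, 0.0]
force: [0.3, 0.1, 2.6]
finger_gap: 0.0182
```

Call:
{"op": "jog_arm", "data": {
  "increments": [
    [0.7, 0, 0, -1, 0, 0, 0],
    [0.7, 0, 0, -2, 0, 0, 0],
    [0.7, 0, 0, -3, 0, 0, 0]
  ]
}}

```text
clock: 20.62
tcp_pos: [0.589, -0.1142, 0.0825]
orientation: [0.56, 0.828, 0.0, 0.0]
force: [0.0, -0.2, 1.9]
finger_gap: 0.0181
```

Call:
{"op": "jog_arm", "data": {
  "increments": [
    [0.7, 0, 0, -0.7, 0, 0, 0],
    [0.7, 0, 0, -1.3, 0, 0, 0],
    [0.7, 0, 0, -2, 0, 0, 0]
  ]
}}

```text
clock: 21.0
tcp_pos: [0.5889, -0.1143, 0.0805]
orientation: [0.56, 0.828, 0.0, 0.0]
force: [-0.1, -0.7, 2.9]
finger_gap: 0.0183
```

Call:
{"op": "jog_arm", "data": {
  "increments": [
    [0.7, 0, 0, -0.5, 0, 0, 0],
    [0.7, 0, 0, -1, 0, 0, 0]
  ]
}}

```text
clock: 21.25
tcp_pos: [0.5889, -0.1143, 0.0795]
orientation: [0.56, 0.828, 0.0, 0.0]
force: [-0.4, 0.1, 2.5]
finger_gap: 0.0185
```

Call:
{"op": "jog_arm", "data": {
  "increments": [
    [0.7, 0, 0, -0.5, 0, 0, 0],
    [0.7, 0, 0, -1, 0, 0, 0]
  ]
}}

```text
clock: 21.5
tcp_pos: [0.5889, -0.1143, 0.0785]
orientation: [0.56, 0.828, 0.0, 0.0]
force: [-0.2, -0.5, 1.5]
finger_gap: 0.0179
```

Call:
{"op": "jog_arm", "data": {
  "increments": [
    [0.7, 0, 0, -0.5, 0, 0, 0],
    [0.7, 0, 0, -1, 0, 0, 0]
  ]
}}

```text
clock: 21.75
tcp_pos: [0.589, -0.1142, 0.0776]
orientation: [0.56, 0.828, 0.0, 0.0]
force: [-0.5, 0.6, 5.4]
finger_gap: 0.0181
```

Call:
{"op": "jog_arm", "data": {
  "increments": [
    [0.7, 0, 0, -0.2, 0, 0, 0],
    [0.7, 0, 0, -0.4, 0, 0, 0],
    [0.7, 0, 0, -0.4, 0, 0, 0]
  ]
}}

```text
clock: 22.12
tcp_pos: [0.589, -0.1143, 0.0775]
orientation: [0.56, 0.828, 0.0, 0.0]
force: [-0.3, 0.9, 5.6]
finger_gap: 0.0181
```

Call:
{"op": "jog_arm", "data": {
  "increments": [
    [0.7, 0, 0, -0.3, 0, 0, 0],
    [0.7, 0, 0, -0.5, 0, 0, 0],
    [0.7, 0, 0, -0.5, 0, 0, 0]
  ],
  "newtons": 30
}}

```text
clock: 22.5
tcp_pos: [0.589, -0.1143, 0.0774]
orientation: [0.56, 0.828, 0.0, 0.0]
force: [-0.6, 0.8, 7.5]
finger_gap: 0.0179
```

Call:
{"op": "jog_arm", "data": {
  "increments": [
    [0.7, 0, 0, -0.4, 0, 0, 0],
    [0.7, 0, 0, -0.6, 0, 0, 0],
    [0.7, 0, 0, -0.6, 0, 0, 0],
    [0.7, 0, 0, -0.6, 0, 0, 0]
  ]
}}

```text
clock: 23.0
tcp_pos: [0.5892, -0.1144, 0.0772]
orientation: [0.561, 0.828, 0.0, 0.0]
force: [-2.5, 1.1, 12.5]
finger_gap: 0.018
```

Call:
{"op": "jog_arm", "data": {
  "increments": [
    [0.7, 0, 0, 0, 0, 0, 0],
    [0.7, 0, 0, 0, 0, 0, 0],
    [0.7, 0, 0, 0, 0, 0, 0],
    [0.7, 0, 0, 0, 0, 0, 0],
    [0.7, 0, 0, 0, 0, 0, 0],
    [0.7, 0, 0, 0, 0, 0, 0],
    [0.7, 0, 0, 0, 0, 0, 0],
    [0.7, 0, 0, 0, 0, 0, 0],
    [0.7, 0, 0, 0, 0, 0, 0],
    [0.7, 0, 0, 0, 0, 0, 0]
  ]
}}

```text
clock: 24.25
tcp_pos: [0.5891, -0.1144, 0.0772]
orientation: [0.56, 0.828, 0.0, 0.0]
force: [-3.4, 0.6, 13.4]
finger_gap: 0.0181
```

Call:
{"op": "jog_arm", "data": {
  "increments": [
    [0.7, 0, 0, 0, 0, 0, 0],
    [0.7, 0, 0, 0, 0, 0, 0],
    [0.7, 0, 0, 0, 0, 0, 0],
    [0.7, 0, 0, 0, 0, 0, 0]
  ]
}}

```text
clock: 24.75
tcp_pos: [0.5891, -0.1143, 0.0772]
orientation: [0.56, 0.828, 0.0, 0.0]
force: [-3.1, 0.8, 14.0]
finger_gap: 0.0179
```

Run:
```python
from h import *
I={c:arm.get_image(c) for c in("scene",)}
cv2.imwrite("pics/v7.png",cv2.resize(I["scene"]["color"][145:205,190:265,::-1],None,fx=8,fy=8,interpolation=cv2.INTER_CUBIC))
```

```text
(no output)
```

View pics/v7.png

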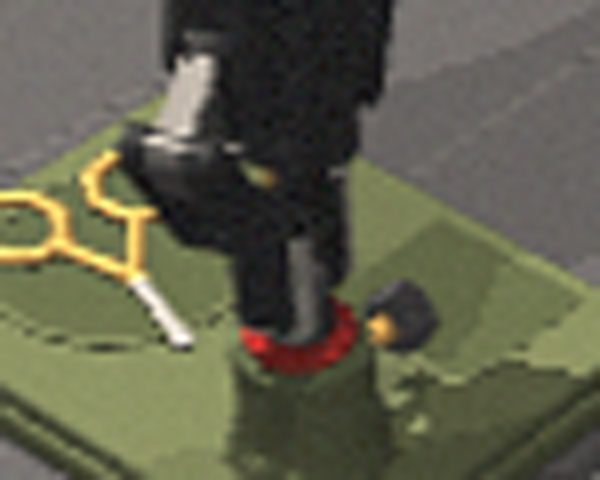

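The flange sits on the boss rim at about (227, 187), with the rod and knob still inside the gripper. Held 12.5–14 N total for about 1.75 s, roughly 2.5 N of that being sliding friction. Now ease off and open.

Call:
{"op": "jog_arm", "data": {
  "increments": [
    [0.7, 0, 0, 0.5, 0, 0, 0],
    [0.7, 0, 0, 1.0, 0, 0, 0],
    [0.7, 0, 0, 1.0, 0, 0, 0]
  ]
}}

```text
clock: 25.18
tcp_pos: [0.589, -0.1143, 0.0774]
orientation: [0.56, 0.828, 0.0, 0.0]
force: [-1.0, -0.8, 7.0]
finger_gap: 0.0182
```

Call:
{"op": "jog_arm", "data": {
  "increments": [
    [0.5, 0, 0, 0, 0, 0, 0],
    [0.35, 0, 0, 0, 0, 0, 0],
    [0.2, 0, 0, 0, 0, 0, 0],
    [0.0, 0, 0, 0, 0, 0, 0],
    [0.0, 0, 0, 0, 0, 0, 0]
  ],
  "newtons": 20
}}

```text
clock: 25.8
tcp_pos: [0.5889, -0.1143, 0.077]
orientation: [0.56, 0.828, -0.0, -0.0]
force: [-0.2, 0.1, -0.2]
finger_gap: 0.0428
```

Call:
{"op": "jog_arm", "data": {
  "increments": [
    [0.0, 0, 0, 8, 0, 0, 0],
    [0.0, 0, 0, 25, 0, 0, 0],
    [0.0, 0, 0, 50, 0, 0, 0],
    [0.0, 0, 0, 80, 0, 0, 0],
    [0.0, 0, 0, 110, 0, 0, 0],
    [0.0, -10, 40, 120, 0, 0, 0],
    [0.0, -20, 90, 120, 0, 0, 0],
    [0.0, -30, 140, 120, 0, 0, 0],
    [0.0, -30, 170, 120, 0, 0, 0],
    [0.0, -30, 170, 120, 0, 0, 0]
  ]
}}

```text
clock: 27.05
tcp_pos: [0.559, 0.059, 0.1982]
orientation: [0.558, 0.83, 0.001, 0.0]
force: [0.7, -0.9, -0.2]
finger_gap: 0.0427
```

Run:
```python
from h import *
np.set_printoptions(precision=4,suppress=True)
I={c:arm.get_image(c) for c in("scene","top")}
for n in("stop_under","gauge_knob"):
    r={c:arm.landmark_of(c,n)[:1] for c in I};print(n,[(c,np.array(k["centre"]),round(k["confidence"],2)) for c in I for k in r[c]])
    if r["scene"] and r["top"]: print("  tri",*tri(I["scene"],r["scene"][0]["centre"],I["top"],r["top"][0]["centre"]))
a=I["scene"]["color"][120:320,130:470,::-1];b=I["scene"]["color"][150:200,197:257,::-1];t=I["top"]["color"][180:230,335:395,::-1]
out=np.vstack([cv2.resize(a,(540,318)),cv2.resize(np.hstack([b,t]),(540,225),interpolation=cv2.INTER_CUBIC)])
cv2.imwrite("pics/v8.png",out)
```

```text
stop_under [('scene', array([230.3, 186.2]), 0.65), ('top', array([361.9, 204.2]), 0.67)]
  tri [ 0.5912 -0.1072  0.0705] 0.006637735325710715
gauge_knob [('scene', array([222.1, 167.7]), 0.54), ('top', array([365.2, 204.2]), 0.65)]
  tri [ 0.5902 -0.1145  0.1145] 0.01328428764565747
```

View pics/v8.png

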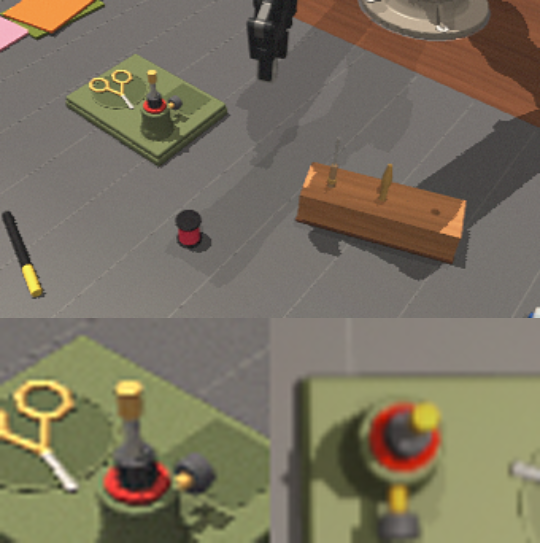

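The gauge stands upright with the red flange flat on the boss top, at about (227, 186). The bodkin, hitch tool, spool and scissors are where they were, and the gripper is clear. Handing in.

```bash
python3 -c "
from rig import arm
print(arm.close_job())"
```

```text
the job is handed in; nothing more can be done
None
```

The gauge is standing in the post socket, hands off, with the red stop flat on the rim for you to read. The job was handed in at about 27 s of the 58 s allowed.

- **Lowering:** I took the gauge from the caddy by its knob and lowered the rod at no more than 1 mm per step over the last 12 mm. It bottomed at about 5 N.
- **Pressing the knob:** I held it for about 2 s. The wrist read 10.0–10.5 N (about 11 N at the rod, allowing for the gauge's weight).
- **Setting the stop:** I slid it down about 12 mm, at 2–3 N of friction, until it met the rim. I held it there for about 1.75 s at 12.5–14 N in total, so roughly 10–11.5 N on the rim. The highest wrist reading was 14 N.
- **Socket depth:** arm height when the rod bottomed gives about 46 mm, good to a millimetre or two. The gauge's own reading is the one to trust.

**Last checks:** the final pictures show the gauge upright, the flange on the boss, and the bodkin, hitch tool, spool and scissors apparently where they were.

**What disagreed:** the trained network's final position for the stop was about 6 mm too high (70.5 mm against the 64 mm rim) and about 7 mm off sideways. Its two camera views missed each other by 6.6 mm. I relied on the contact force, the travel and the pictures instead.

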